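Set up a concrete inspection bench

TASK

Set the bench up for surface inspection: lean every concrete slab lying on the bench, side by side, against the low plywood backrest, on its face that looks away from the robot (the side without feet), each with a short end standing on the bench and its length sloping up at roughly 45 degrees so that it stays there by itself. Clear the broken half out of the shallow steel tray into the crate of broken pieces, then take the one whole mortar prism out of that crate and lay it flat, lengthways, in the middle of the tray. Only when all that is in place, turn the lamp dial until its pointer meets the index mark; keep all the broken pieces in the crate and do not disturb the jar, the plaster core or the marker.

Things in the scene. Friction and masses are not known exactly. Their poses are not given: they have to be found in the camera images.
- backrest: fixed upright plywood board, 18 mm thick (x), 400 mm long (y), 75 mm high; origin at the centre of its underside, standing on the bench (z = 0), the face to lean on is at +9 mm on its x axis and looks away from the robot, towards the lamp bar; on the robot side it has two 50 mm high wooden feet
- slab1: sawn concrete slab, 130 x 56 x 20 mm, about 0.34 kg, starts lying flat on the bench; origin at its centre, x along the 130 mm length, y along the 56 mm width, z through the 20 mm thickness. Three or four slabs are present
- slab2: sawn concrete slab, 130 x 56 x 20 mm, about 0.34 kg, starts lying flat on the bench; origin at its centre, x along the 130 mm length, y along the 56 mm width, z through the 20 mm thickness. Three or four slabs are present
- slab3: sawn concrete slab, 130 x 56 x 20 mm, about 0.34 kg, starts lying flat on the bench; origin at its centre, x along the 130 mm length, y along the 56 mm width, z through the 20 mm thickness. Three or four slabs are present
- slab4: sawn concrete slab, 130 x 56 x 20 mm, about 0.34 kg, starts lying flat on the bench; origin at its centre, x along the 130 mm length, y along the 56 mm width, z through the 20 mm thickness. Three or four slabs are present
- crate: fixed grey open crate, outer 238 x 178 x 50 mm (x, y, z), walls and floor 5 mm; origin at the centre of its underside
- prism: the whole mortar prism, 76 x 30 x 30 mm, 0.16 kg, the only long piece in the crate; origin at its centre, x along its length
- half1: broken prism half, 36 x 30 x 30 mm, in the crate; origin at its centre
- half2: broken prism half, 32 x 30 x 30 mm, left lying in the tray from the last job; origin at its centre
- lump1: concrete lump, about 42 mm across and 28 mm high, in the crate; origin at the centre of its underside
- lump2: concrete lump, about 39 mm across and 26 mm high, in the crate; origin at the centre of its underside
- lump3: concrete lump, about 35 mm across and 24 mm high, in the crate; origin at the centre of its underside
- tray: fixed shallow steel tray, outer 130 x 100 x 16 mm (x, y, z), walls and floor 5 mm; origin at the centre of its underside, lengthways is its x axis
- lamp_box: fixed grey control box of the inspection lamp, 90 x 90 x 40 mm with the dial on top; origin at the centre of its underside, the dial's axis is its z axis
- dial (a joint): angle of the dial (rad), 0 to 2.6, growing clockwise seen from above; at 0 the pointer lies along the lamp box's +x axis. Starts between 0 and 0.35; the index mark lies somewhere between 0.9 and 1.9
- dial_grip (a point): on the dial's axis, in the middle of its finger bar (bar 40 mm long along the pointer, 14 mm wide, its top 12 mm above this point, 30 mm high; it stands on a round skirt of 22 mm radius)
- dial_tip (a point): tip of the dial's pointer, a white line on a black nose, 33 mm from the axis
- index_mark (a point): inner end of the single black index line on the aluminium scale ring, 33 mm from the dial's axis, the pointer tip comes directly above it
- jar: glass jar, 60 mm diameter, 85 mm high, bystander at the far side of the bench
- plaster_core: upright white plaster cylinder, 48 mm diameter, 90 mm high, bystander at the far side of the bench
- marker: blue marker pen 120 mm long lying on the bench at the left, bystander

How it is judged:
On the way, in this order (a step that is already met when the one before it is completed fails the run):
1. every slab leans against the backrest, the whole prism lies in the tray and all broken pieces are in the crate (angle between the z axis of slab1 and the z axis of backrest, either way round between 0.5 and 1.15 rad and angle between the y axis of each of slab1, slab2, slab3, slab4 and the y axis of backrest, either way round below 0.3 rad and x of slab1 in the frame of backrest between 0 and 0.14 m and y of slab1 in the frame of backrest between -0.2 and 0.2 m and contact force between each of slab1, slab2, slab3, slab4 and backrest above 0.1 N and height (world z) of each of slab1, slab2, slab3, slab4 below 0.067 m and linear speed of each of slab1, slab2, slab3, slab4, prism below 0.03 m/s and angle between the z axis of slab2 and the z axis of backrest, either way round between 0.5 and 1.15 rad and x of slab2 in the frame of backrest between 0 and 0.14 m and y of slab2 in the frame of backrest between -0.2 and 0.2 m and angle between the z axis of slab3 and the z axis of backrest, either way round between 0.5 and 1.15 rad and x of slab3 in the frame of backrest between 0 and 0.14 m and y of slab3 in the frame of backrest between -0.2 and 0.2 m and angle between the z axis of slab4 and the z axis of backrest, either way round between 0.5 and 1.15 rad and x of slab4 in the frame of backrest between 0 and 0.14 m and y of slab4 in the frame of backrest between -0.2 and 0.2 m and x of prism in the frame of tray between -0.02 and 0.02 m and y of prism in the frame of tray between -0.022 and 0.022 m and z of prism in the frame of tray between 0.012 and 0.026 m and angle between the x axis of prism and the x axis of tray, either way round below 0.3 rad and x of half1 in the frame of crate between -0.116 and 0.116 m and y of half1 in the frame of crate between -0.087 and 0.087 m and height (world z) of each of half1, half2, lump1, lump2, lump3 below 0.06 m and x of half2 in the frame of crate between -0.116 and 0.116 m and y of half2 in the frame of crate between -0.087 and 0.087 m and x of lump1 in the frame of crate between -0.116 and 0.116 m and y of lump1 in the frame of crate between -0.087 and 0.087 m and x of lump2 in the frame of crate between -0.116 and 0.116 m and y of lump2 in the frame of crate between -0.087 and 0.087 m and x of lump3 in the frame of crate between -0.116 and 0.116 m and y of lump3 in the frame of crate between -0.087 and 0.087 m), for 0.2 s.
2. then the dial's pointer is at the index mark (horizontal distance between dial_tip and index_mark below 0.005 m and velocity of joint dial between -0.05 and 0.05 rad/s), for 0.2 s.
At the end, for the whole second after the job is handed in: Each slab: short end on the bench, leaning on the face of the backrest away from the robot at 29 to 66 degrees, square within 17 degrees, at rest. Prism flat in the tray, lengthways within 17 degrees, within 20 mm of the middle. Pointer within 5 mm of the mark. Broken pieces in the crate (all of step 1 and all of step 2); the robot touches nothing.
It fails at once if a bystander (jar, plaster core, marker) is moved more than 3 cm (distance of any of jar, plaster_core, marker from where it was at the start of the episode above 0.03 m).
Of slab1, slab2, slab3, slab4 only 3 to 4 are there at a start; the rules pass over those that are not, and their reading is None.
At some moment in a run one of slab1, slab2, slab3, slab4 may be knocked a few centimetres aside while the robot is not near it.
Once in a run the grip may slacken for a moment while it holds something.
It also fails if it takes over 210 s, if anything falls off the work surface, if the arm or the gripper's body presses on something with over 40 N, if the wrist force passes 120 N, or if a joint passes its speed limit or range.

ROBOT

A 7-joint arm with a two-finger parallel gripper is mounted at the origin on the work surface. World frame = base frame: x ahead of the robot, y to its left, z up, the work surface at z = 0. Lengths are in m, angles in rad, forces in N, time in s.
With the tool pointing down it reaches from about 0.4 to 0.85 m from the base axis. Payload 10.4 kg.
Tool frame: the origin (TCP) lies at the very end of the fingers, on their centre line; the grasp point (between the pads) lies 19 mm behind it; z points along the fingers, y is the line along which they close (so a half turn about z gives the same grasp; the last joint's range is limited). The gripper opens to 87 mm and grips with 3 to 60 N. Pads are 19 mm wide; open, the fingers measure 117 mm over their backs; the gripper's body (75 mm by 190 mm) begins 51 mm behind the grasp point.
Start: joints at [-1.147, 0.332, -0.065, 1.46, 0.022, 1.35, -0.088], TCP at [0.27, 0.564, 0.223] pointing down, gripper open.
Joint ranges: [-2.6, 2.6], [-0.5, 2.12], [-1.47, 1.34], [0.16, 2.42], [-1.27, 4.41], [0.06, 2.06], [-2.6, 2.6]. Speed limits (rad/s): [2.22, 2.22, 2.79, 2.79, 3.14, 3.14, 3.14].

INTERFACE

Orientations are given as a unit quaternion [x, y, z, w].
In Python, from bench import read_state, cams, workorder gives the robot as it stands.
- The arm moves only by the shell command python3 -m crank 'ROWS' [FORCE]. ROWS is text: rows parted by semicolons, each of 5 numbers parted by spaces: the shift along the tool's x, y, z scaled (see below), then the turn about the tool's z scaled (see below), then the opening, from -1 (shut) to 1 (fully open). In form: dx dy dz yaw jaw; .... A call has 1 to 10 rows; each row shifts and turns the commanded pose from where the row before left it, along the tool's axes as they then stand; what a row does not reach is not made up. The controller multiplies each number of a shift by 200 mm and each number of a turn by 90 degrees. A row lasts 1/10 s, in which the tool goes at most 50 mm and 8.59 degrees, less where a joint would pass 70% of its speed; a pose out of reach is approached as far as the arm can. A call with a number of a shift or a turn outside -1 to 1 is refused whole. A call with a gripper value outside its range is refused whole. The fingers move at their own pace and stop on an object; FORCE is the grip in N (left out, the last holds). Time passes only in rows, so rows that do not move let the fingers close. It gives the time, the measured TCP pose, the force, the opening and the grip force at its end, in the units of the state.
- read_state(): the state, without advancing time (a new reading comes with each control period).
- cams.camera(name): name is "scene" or "top" or "wrist"; returns a dict with "img" (420x560x3 uint8, blue, green, red), "K" (3x3 intrinsics, pixels), "xyz" and "attitude" of the camera in the world; the wrist camera has in their place "mount" (4x4, takes a point from camera to tool coordinates, whose origin is the TCP and whose axes are the flange's). Camera axes: x right, y down, z forward; pixel columns grow to the right and rows downward; lengths in m; the calibration is good to about 2 mm. A picture is of the moment at which its call begins: read the wrist's pose just before it. There is no depth.
- workorder.close_job(): hands the job in; it is judged then, once.
The state is a dict: "time": time; "joint_positions": joint angles; "joint_vel": joint speeds; "joint_torque": joint torques, N m; "ee_pos": TCP position; "eef_rot": TCP orientation; "ft_force": force on the tool from outside, world axes, zero at the start; "torque": the same for the moment, N m; "width": finger opening in m; "grip_force": force on a finger pad.
Only numpy, scipy, OpenCV 4.12 (cv2) and the standard library are available. Lean on these libraries where they do the work, as an engineer would, in place of code of your own. Each camera call takes 0.05 s, during which the arm holds its last target. There are 200 camera calls.

## Working session

There is one attempt and no reset: what is moved stays moved. The work goes in short steps, Python scripts to look and compute and a shell command to move; the robot and the scene stay as the last step left them, time stands still between calls to the robot, and variables do not carry over. Pictures are saved under pics/ and viewed, at most 14 in all, crops included, and the job is handed in when it is done.

```bash
ls; mkdir -p pics
python3 - <<'E'
from bench import read_state,cams,workorder
import cv2
print(read_state())
for n in("top","scene"):
    c=cams.camera(n); cv2.imwrite(f"pics/{n}0.png",c["img"]); print(n,c["K"],c["xyz"],c["attitude"])
E
```

```text
pics
{'time': 0.0, 'joint_positions': array([-1.14657328,  0.33286959, -0.06470491,  1.46097396,  0.02159256,
        1.34987396, -0.08851213]), 'joint_vel': array([ 0.00250594, -0.00218692,  0.00086398,  0.00127673,  0.00014991,
       -0.00038605,  0.00065163]), 'joint_torque': array([ 2.02211654e-04, -6.23255253e+01,  2.45370035e-02, -3.89890409e+01,
       -6.14008773e-02,  3.98524571e-02,  2.25814460e-04]), 'ee_pos': array([0.2698943 , 0.56328414, 0.22173978]), 'eef_rot': array([ 2.21551465e-01,  9.75148418e-01, -7.02889892e-04, -1.30036907e-04]), 'ft_force': array([-0.76777096, -0.59119887, -0.80669654]), 'torque': array([-0.03544054,  0.00546176, -0.01669915]), 'grip_force': 0.0, 'width': 0.08663857368209472}
top [[379.88077249   0.         278.47560387]
 [  0.         379.88077249 211.82691174]
 [  0.           0.           1.        ]] [0.44067738 0.05838832 1.30479913] [-0.70350653  0.70685708 -0.05728513  0.04636859]
scene [[407.93381106   0.         280.48793564]
 [  0.         407.93381106 212.66938259]
 [  0.           0.           1.        ]] [1.07256161 0.92054537 0.91177513] [ 0.21369658  0.88253572 -0.40746005 -0.09716375]
```

View pics/top0.png

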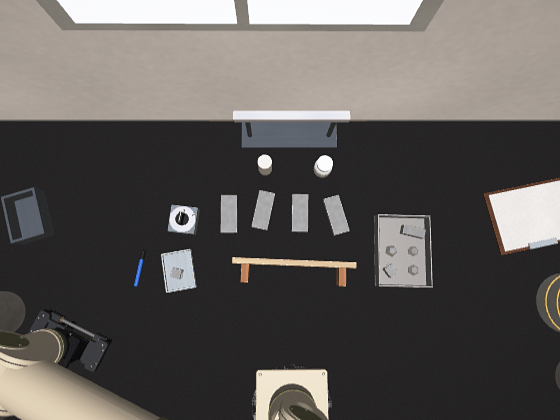

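View pics/scene0.png

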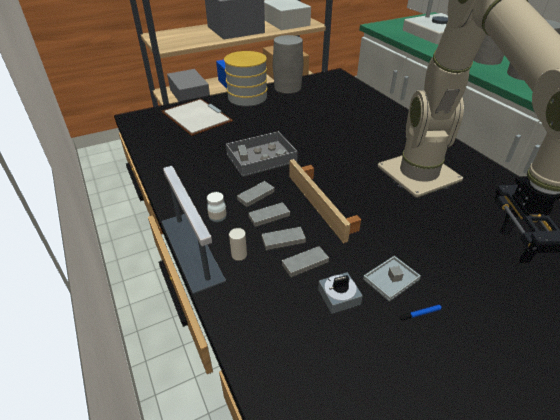

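The top view shows four slabs at about (229,213), (263,210), (300,212) and (336,215), with the backrest along row 263. The crate is near (403,250), with the prism at (413,230). The tray is at (178,271) with the half in it, the dial at (183,218) and the marker at (139,268). The jar and core sit behind, near row 165. The scene view agrees.

```bash
cat > h.py <<'E'
import numpy as np,cv2
from scipy.spatial.transform import Rotation as R
from bench import read_state,cams
def view(n):
    s=read_state(); c=cams.camera(n)
    if n=="wrist":
        T=np.eye(4);T[:3,:3]=R.from_quat(s["eef_rot"]).as_matrix();T[:3,3]=s["ee_pos"]; M=T@np.array(c["mount"])
    else:
        M=np.eye(4);M[:3,:3]=R.from_quat(c["attitude"]).as_matrix();M[:3,3]=c["xyz"]
    return c["img"],np.array(c["K"]),M
def cast(px,K,M,z):
    px=np.atleast_2d(np.array(px,float)); d=np.c_[px,np.ones(len(px))]@np.linalg.inv(K).T@M[:3,:3].T
    return (M[:3,3]+d*((z-M[2,3])/d[:,2:]))[:,:2]
def proj(p,K,M):
    q=(np.atleast_2d(p)-M[:3,3])@M[:3,:3]@K.T; return q[:,:2]/q[:,2:]
def rects(mask,K,M,z,amin):
    out=[]
    for c in cv2.findContours(mask,cv2.RETR_EXTERNAL,cv2.CHAIN_APPROX_NONE)[0]:
        if cv2.contourArea(c)<amin: continue
        w=cast(c[:,0],K,M,z).astype(np.float32)
        (cx,cy),_,_=cv2.minAreaRect(w*1000)
        b=cv2.boxPoints(cv2.minAreaRect(w*1000)); e=[b[1]-b[0],b[2]-b[1]]; l=max(e,key=np.linalg.norm); s=min(e,key=np.linalg.norm)
        a=np.degrees(np.arctan2(l[1],l[0])); a=(a+90)%180-90
        out.append((round(float(cx),1),round(float(cy),1),round(float(np.linalg.norm(l)),1),round(float(np.linalg.norm(s)),1),round(float(a),1)))
    return sorted(out,key=lambda r:-r[1])
def me():
    s=read_state(); m=R.from_quat(s["eef_rot"]).as_matrix()
    return s["ee_pos"]*1000,np.degrees(np.arctan2(m[1,0],m[0,0])),s
def rows(dx,dy,dz,yaw_world_deg=0):
    """world mm shift -> tool units; tool z down"""
    m=R.from_quat(read_state()["eef_rot"]).as_matrix()
    return (m.T@np.array([dx,dy,dz])/200).round(3),round(-yaw_world_deg/90,3)
E
python3 - <<'E'
from h import *
img,K,M=view("top")
hsv=cv2.cvtColor(img,cv2.COLOR_BGR2HSV)
g=((hsv[...,2]>75)&(hsv[...,1]<60)).astype(np.uint8)*255
reg=np.zeros_like(g);reg[186:240,212:356]=255
print("slabs",rects(g&reg,K,M,.02,200))
w=((hsv[...,1]>70)&(hsv[...,2]>90)).astype(np.uint8)*255
reg[:]=0;reg[250:270,225:362]=255
print("board",rects(w&reg,K,M,.075,100))
for n,p,z in[("tray",(178,271),.016),("dial",(183,218),.07),("crate",(403.5,250.5),.05),("prism",(413,230),.03),("half",(177,272),.03)]: print(n,cast(p,K,M,z)*1000)
p,a,s=me();print(p,a);print(R.from_quat(s["eef_rot"]).as_matrix().round(3))
c=cams.camera("wrist");print(np.array(c["mount"]).round(3),c["K"][0][0])
E
```

```text
slabs [(625.8, 210.0, 128.2, 54.2, 0.6), (638.4, 91.3, 132.9, 56.4, -12.2), (628.4, -35.9, 128.3, 55.2, -0.6), (621.1, -158.9, 132.6, 57.8, 15.5)]
board [(453.1, -69.8, 279.7, 25.7, 87.3)]
tray [[432.57054726 374.6263103 ]]
dial [[603.8825762  350.69767131]]
crate [[ 495.33319697 -374.22903584]]
prism [[ 565.1646673  -417.21301243]]
half [[429.4149083  374.37374721]]
[269.93986464 563.38084514 221.9473953 ] 154.39905086510797
[[-0.902  0.432 -0.   ]
 [ 0.432  0.902 -0.001]
 [-0.    -0.001 -1.   ]]
[[-0.    -0.968 -0.249  0.067]
 [ 1.    -0.    -0.     0.   ]
 [ 0.    -0.249  0.968 -0.162]
 [ 0.     0.     0.     1.   ]] 316.09529889959583
```

Run:
```python
from h import *
img,K,M=view("top")
hsv=cv2.cvtColor(img,cv2.COLOR_BGR2HSV)
print(img[256:272,250].tolist(),img[256:272,330].tolist())
cv2.imwrite("pics/top1.png",cv2.resize(img[180:300,120:440],None,fx=2.5,fy=2.5,interpolation=cv2.INTER_CUBIC))
```

```text
[[36, 33, 35], [41, 49, 62], [145, 178, 208], [169, 207, 233], [170, 208, 232], [174, 211, 234], [180, 218, 242], [114, 141, 167], [40, 45, 54], [33, 29, 27], [36, 33, 32], [35, 34, 32], [37, 34, 34], [37, 35, 34], [36, 34, 33], [37, 36, 35]] [[40, 38, 38], [37, 35, 37], [39, 39, 40], [36, 32, 35], [28, 26, 24], [182, 202, 223], [183, 215, 236], [161, 198, 225], [162, 197, 225], [163, 199, 227], [161, 202, 230], [96, 121, 137], [32, 29, 30], [38, 37, 39], [37, 36, 39], [40, 38, 40]]
```

View pics/top1.png

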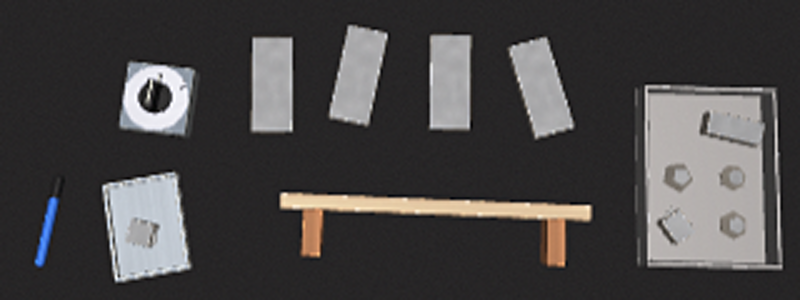

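The enlarged crop shows the board's top face from (280,195) to (592,220) in the crop, slightly turned. The prism is at (733,127) and the crate's lower left holds half1. The dial is at (156,95) with its mark to the upper right.

Run:
```python
from h import *
img,K,M=view("top")
m=(img[...,0]>105).astype(np.uint8)*255
reg=np.zeros_like(m);reg[250:275,222:365]=255
b=rects(m&reg,K,M,.075,100)[0];print(b)
# bevels: face line
t=np.radians(b[4]); yv=np.array([np.cos(t),np.sin(t)]); yv*=np.sign(yv[1]); xv=np.array([yv[1],-yv[0]])
print("board yaw",np.degrees(np.arctan2(xv[1],xv[0])))
for y in(150,50,-50,-150): print(y,(np.array(b[:2])+9*xv+y*yv).round(1))
s=(625.8,210.0,.6); a=np.radians(s[2]); d=np.array([np.cos(a),np.sin(a)])
for s in [(625.8,210.0,.6),(638.4,91.3,-12.2),(628.4,-35.9,-.6),(621.1,-158.9,15.5)]:
    a=np.radians(s[2]);d=np.array([np.cos(a),np.sin(a)]); print("grip",(np.array(s[:2])-25*d).round(1))
p,a,_=me();print(p,a,rows(625-25-p[0],210-p[1],0,180.6-a))
```

```text
(458.6, -8.6, 396.1, 19.5, 87.4)
board yaw -2.5999999999999943
150 [474.4 140.8]
50 [469.9  40.9]
-50 [465.3 -59. ]
-150 [ 460.8 -158.9]
grip [600.8 209.7]
grip [614.   96.6]
grip [603.4 -35.6]
grip [ 597.  -165.6]
[270.01552809 563.57710724 222.30747737] 154.39868159692372 (array([-2.252, -0.881,  0.   ]), np.float64(-0.291))
```

```bash
python3 -m crank '-.25 -.098 0 0 1;-.25 -.098 0 0 1;-.25 -.098 0 0 1;-.25 -.098 0 0 1;-.25 -.098 0 0 1;-.25 -.098 0 0 1;-.25 -.098 0 0 1;-.25 -.098 0 0 1;-.25 -.098 0 0 1' 10; python3 -m crank '0 0 .1 -.073 1;0 0 .1 -.073 1;0 0 .1 -.073 1;0 0 .1 -.073 1;0 0 0 0 1;0 0 0 0 1'
python3 - <<'E'
from h import *
img,K,M=view("wrist");cv2.imwrite("pics/w1.png",img)
p,a,s=me();print(p,a,s["joint_positions"].round(2),rows(600.8-p[0],209.7-p[1],3-p[2],180.6-a))
E
```

```text
time: 1.2
ee_pos: [0.578, 0.2329, 0.2228]
eef_rot: [0.221, 0.975, 0.0, 0.0]
ft_force: [0.7, 1.2, -0.1]
width: 0.0867
grip_force: 0.0
time: 1.8
ee_pos: [0.577, 0.2345, 0.143]
eef_rot: [-0.004, 1.0, 0.0, -0.0]
ft_force: [-0.5, 0.4, -0.1]
width: 0.0871
grip_force: 0.0
[577.40955015 234.71062144 143.68263812] -179.50883627245463 [-0.55  0.38  0.12  1.57 -0.05  1.19  1.15] (array([-0.115, -0.126,  0.703]), np.float64(-4.001))
```

View pics/w1.png

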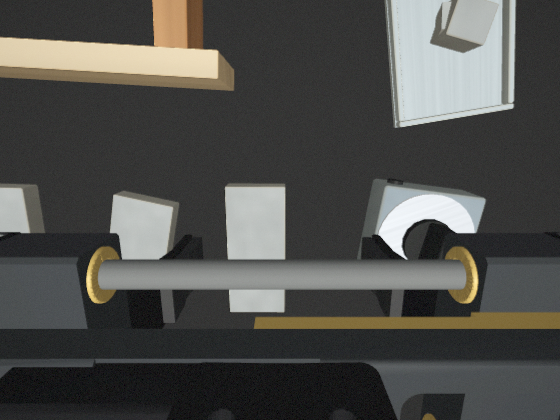

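The wrist view shows the first slab between the fingers, its near end at row 184, columns 226 to 286. The dial box is well clear on the right.

```bash
python3 -m crank '-.115 -.126 .1 0 1;0 0 .2 0 1;0 0 .2 0 1;0 0 .1 0 1;0 0 .1 0 1;0 0 0 0 1'
python3 - <<'E'
from h import *
p,a,s=me();print(p,a,rows(600.8-p[0],209.7-p[1],3-p[2]))
E
python3 -m crank '0 0 0 0 -1;0 0 0 0 -1;0 0 0 0 -1;0 0 0 0 -1;0 0 0 0 -1;0 0 0 0 -1' 8
```

```text
time: 2.45
ee_pos: [0.6006, 0.2098, 0.0022]
eef_rot: [-0.005, 1.0, -0.0, 0.0]
ft_force: [0.0, 0.3, 0.6]
width: 0.0867
grip_force: 0.0
[600.63305638 209.83878174   2.23620078] -179.44622088406436 (array([-0.001, -0.001, -0.004]), 0.0)
time: 3.05
ee_pos: [0.6003, 0.2097, 0.0029]
eef_rot: [-0.006, 1.0, 0.0, 0.0]
ft_force: [-0.1, 0.8, 3.2]
width: 0.0562
grip_force: 8.0
```

```bash
python3 -m crank '-.0115 0 -.062 0 -1;-.02 0 -.06 0 -1;-.028 0 -.0565 0 -1;-.0355 0 -.0525 0 -1;-.0425 0 -.047 0 -1;-.0485 0 -.04 0 -1;0 0 0 0 -1;0 0 0 0 -1' 8;python3 -m crank '0 0 0 0 -1;0 0 0 0 -1;0 0 -.05 0 -1;0 0 -.1 0 -1;0 0 0 0 -1' 40
python3 - <<'E'
from h import *
img,K,M=view("scene");cv2.imwrite("pics/s2.png",cv2.resize(img[120:330,180:460],None,fx=2.5,fy=2.5))
p,a,s=me();print(p,a)
E
```

```text
time: 3.85
ee_pos: [0.6377, 0.2101, 0.0666]
eef_rot: [-0.006, 1.0, 0.0, 0.0]
ft_force: [-1.7, 0.4, -1.4]
width: 0.056
grip_force: 0.8
time: 4.35
ee_pos: [0.6391, 0.2106, 0.0994]
eef_rot: [-0.006, 1.0, 0.001, 0.002]
ft_force: [1.2, 0.6, -2.6]
width: 0.0541
grip_force: 40.0
[638.42124516 210.44701644  97.76582112] -179.3147557573262
```

View pics/s2.png

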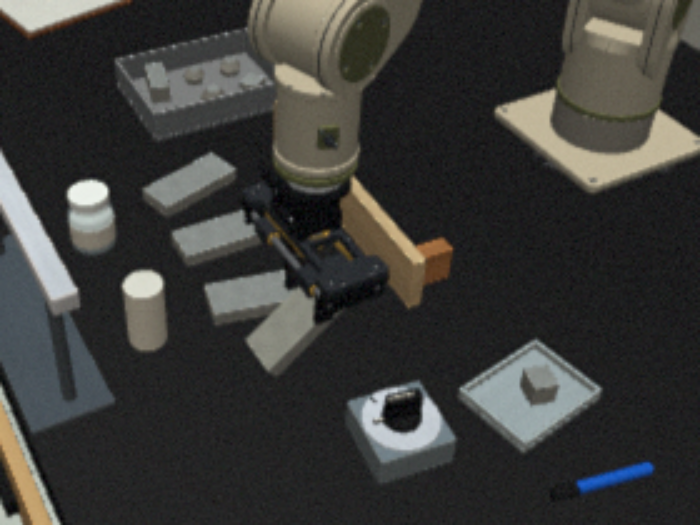

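The scene crop shows the slab held tilted at about 45 degrees, with its far end down and clear of its neighbour.

```bash
python3 -m crank '.2 0 0 0 -1;.2 0 0 0 -1;.16 -.16 0 0 -1;.16 -.18 0 .037 -1;0 0 0 0 -1;0 0 -.0 0 -1' ;python3 - <<'E'
from h import *
p,a,s=me();print(p,a,s["ft_force"],rows(494-p[0],142-p[1],75-p[2],177.4-a))
img,K,M=view("scene");cv2.imwrite("pics/s3.png",cv2.resize(img[150:300,220:420],None,fx=3.5,fy=3.5))
E
```

```text
time: 5.0
ee_pos: [0.4935, 0.1395, 0.0958]
eef_rot: [0.024, 1.0, 0.0, -0.0]
ft_force: [0.8, 0.9, -4.3]
width: 0.054
grip_force: 40.0
[493.47268286 139.51891879  95.83006168] 177.28189633805258 [ 0.75392692  0.85263692 -4.30825964] (array([-0.002,  0.012,  0.104]), np.float64(-0.001))
```

View pics/s3.png

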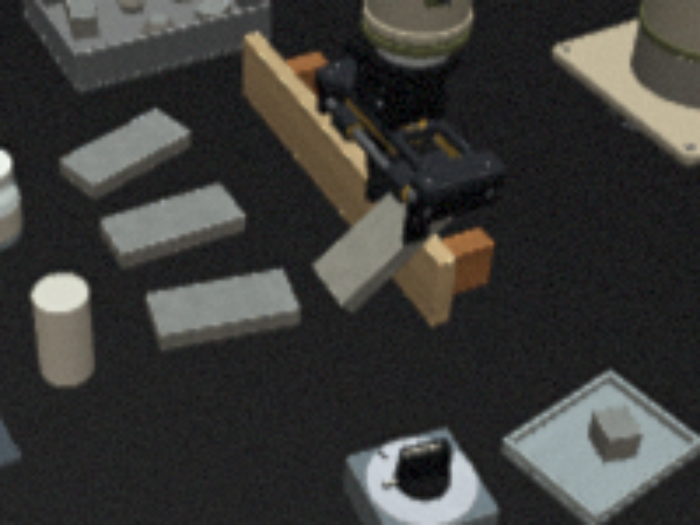

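The slab hangs tilted just in front of the board, as planned. Next I'll lower it, press it on gently and release.

```bash
python3 -m crank '0 .012 .05 0 -1;0 0 .05 0 -1;0 0 .02 0 -1;0 0 0 0 -1'; python3 -m crank '0 0 .015 0 -1;0 0 0 0 -1'; python3 -m crank '0 0 .01 0 -1;0 0 0 0 -1';python3 -m crank '.01 0 0 0 -1;.01 0 0 0 -1;.01 0 0 0 -1;0 0 0 0 -1' 10
```

```text
time: 5.45
ee_pos: [0.4992, 0.1442, 0.0762]
eef_rot: [0.023, 1.0, 0.001, 0.004]
ft_force: [-1.4, -4.3, 35.2]
width: 0.0549
grip_force: 40.0
time: 5.65
ee_pos: [0.5003, 0.1443, 0.0744]
eef_rot: [0.023, 1.0, 0.002, 0.006]
ft_force: [-2.8, -5.9, 44.2]
width: 0.055
grip_force: 40.0
time: 5.85
ee_pos: [0.5009, 0.1443, 0.0731]
eef_rot: [0.023, 1.0, 0.002, 0.006]
ft_force: [-2.9, -6.7, 48.8]
width: 0.055
grip_force: 40.0
time: 6.25
ee_pos: [0.493, 0.1447, 0.069]
eef_rot: [0.023, 1.0, 0.001, 0.005]
ft_force: [9.9, 0.8, 6.6]
width: 0.0561
grip_force: 10.0
```

```bash
python3 -m crank '-.02 0 0 0 -1;0 0 0 0 -1' 4; python3 -m crank '0 0 0 0 1;0 0 0 0 1;0 0 0 0 1;0 0 0 0 1;0 0 -.25 0 1;0 0 -.25 0 1;0 0 0 0 1'
python3 - <<'E'
from h import *
p,a,s=me()
img,K,M=view("scene");cv2.imwrite("pics/s4.png",cv2.resize(img[150:300,220:420],None,fx=3.5,fy=3.5))
img,K,M=view("top")
g=(img.min(2)>75).astype(np.uint8)*255
reg=np.zeros_like(g);reg[186:246,212:356]=255
sl=rects(g&reg,K,M,.02,200);print(sl);print(p,a)
E
```

```text
time: 6.45
ee_pos: [0.494, 0.1444, 0.0674]
eef_rot: [0.023, 1.0, 0.001, 0.001]
ft_force: [3.1, 1.7, 4.2]
width: 0.0563
grip_force: 4.0
time: 7.15
ee_pos: [0.4955, 0.1439, 0.1737]
eef_rot: [0.023, 1.0, 0.002, 0.005]
ft_force: [0.8, 1.0, -0.6]
width: 0.0865
grip_force: 0.0
[(612.5, 158.4, 210.1, 189.2, 89.7), (628.4, -35.9, 128.3, 55.2, -0.6), (620.8, -159.2, 132.2, 56.7, 15.1)]
[495.54032101 143.89673916 173.69296525] 177.32846988867428
```

View pics/s4.png

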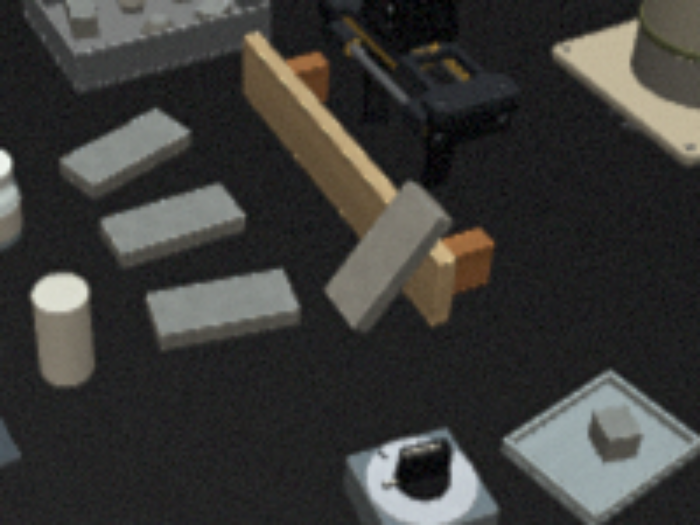

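```bash
python3 - <<'E'
from h import *
img,K,M=view("scene")
print("foot corners",cast([(220+327/3.5,150+292/3.5),(220+360/3.5,150+331/3.5)],K,M,0.003)*1000)
E
python3 -m crank '-.2 -.08 0 0 1;-.2 -.08 0 0 1;-.2 -.08 0 0 1;0 0 0 .0528 1;0 0 0 .0528 1;0 0 0 0 1';python3 - <<'E'
from h import *
img,K,M=view("top")
g=(img.min(2)>75).astype(np.uint8)*255
reg=np.zeros_like(g);reg[186:246,212:356]=255
img,K2,M2=view("wrist");cv2.imwrite("pics/w2.png",img)
p,a,s=me();print(rects(g&reg,K,M,.02,200),p,a,rows(614-p[0],96.6-p[1],2.5-p[2],167.8-a))
E
```

```text
foot corners [[541.12178579 112.84959215]
 [540.81651065 170.31327806]]
time: 7.9
ee_pos: [0.6092, 0.089, 0.165]
eef_rot: [0.107, 0.994, -0.001, -0.002]
ft_force: [-0.6, 0.7, 0.2]
width: 0.0871
grip_force: 0.0
[(619.2, 76.7, 281.0, 203.4, 89.7), (620.8, -159.2, 132.2, 56.7, 15.1)] [609.30815925  89.37402814 165.92207136] 168.00121272045385 (array([-0.017,  0.041,  0.817]), np.float64(0.002))
```

Foot at x=541 against a face at 474, so the first slab leans at about 48 degrees. Next I check slab 2's near end in the wrist view by mask.

```bash
cat >> h.py <<'E'
def near(zs=.02):
    """slab portion seen between fingers in the wrist view: near end middle and axis"""
    img,K,M=view("wrist"); m=(img.min(2)>110).astype(np.uint8)*255
    reg=np.zeros_like(m);reg[110:258,205:312]=255
    cs=cv2.findContours(m&reg,cv2.RETR_EXTERNAL,cv2.CHAIN_APPROX_NONE)[0]
    c=max(cs,key=cv2.contourArea); w=cast(c[:,0],K,M,zs)*1000
    print("px box",cv2.boundingRect(c)); return rects((m&reg),K,M,zs,1500)
E
python3 - <<'E'
from h import *
print(near()); p,a,s=me()
for r in near(): print(r)
E
```

```text
px box (263, 161, 49, 97)
[(625.5, 92.0, 100.1, 49.3, -12.0)]
px box (263, 160, 49, 98)
(625.3, 92.1, 101.4, 49.3, -11.8)
```

View pics/w2.png

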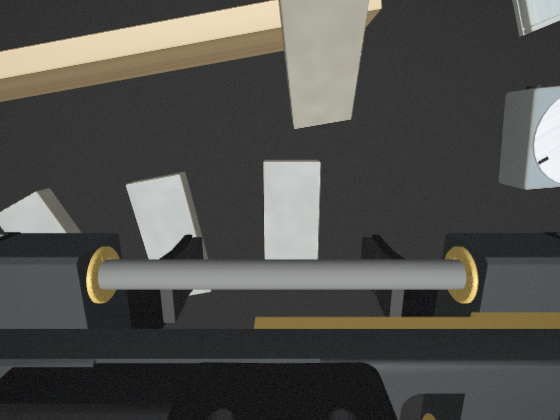

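```bash
python3 -m crank '-.017 .041 .2 0 1;0 0 .2 0 1;0 0 .2 0 1;0 0 .1 0 1;0 0 .1 0 1;0 0 .017 0 1;0 0 0 0 1' 10; python3 -m crank '0 0 0 0 -1;0 0 0 0 -1;0 0 0 0 -1;0 0 0 0 -1;0 0 0 0 -1;0 0 0 0 -1'
python3 -m crank '-.0115 0 -.062 0 -1;-.02 0 -.06 0 -1;-.028 0 -.0565 0 -1;-.0355 0 -.0525 0 -1;-.0425 0 -.047 0 -1;-.0485 0 -.04 0 -1;0 0 0 0 -1' 10;python3 -m crank '0 0 0 0 -1;0 0 0 0 -1;0 0 -.05 0 -1;0 0 -.1 0 -1;0 0 0 0 -1' 40; python3 -m crank '0 0 0 -.05 -1;0 0 0 -.057 -1;0 0 0 0 -1'
python3 - <<'E'
from h import *
p,a,s=me();print(p,a,rows(492-p[0],42-p[1],82-p[2],177.4-a))
E
```

```text
time: 8.8
ee_pos: [0.6147, 0.0967, 0.0036]
eef_rot: [0.105, 0.994, -0.0, -0.0]
ft_force: [0.1, -0.1, 0.6]
width: 0.087
grip_force: 0.0
time: 9.4
ee_pos: [0.6152, 0.0969, 0.0041]
eef_rot: [0.106, 0.994, 0.0, 0.0]
ft_force: [-1.4, 0.4, 1.5]
width: 0.0557
grip_force: 10.0
time: 10.1
ee_pos: [0.6535, 0.0881, 0.0689]
eef_rot: [0.106, 0.994, 0.0, 0.001]
ft_force: [-0.3, -0.3, -3.5]
width: 0.0559
grip_force: 10.0
time: 10.6
ee_pos: [0.653, 0.0891, 0.1005]
eef_rot: [0.106, 0.994, 0.001, 0.002]
ft_force: [0.3, -0.1, -3.4]
width: 0.0557
grip_force: 40.0
time: 10.9
ee_pos: [0.6511, 0.0888, 0.0969]
eef_rot: [0.021, 1.0, 0.0, -0.0]
ft_force: [-0.3, -0.5, -3.2]
width: 0.0558
grip_force: 40.0
[651.09227895  88.84278227  96.90030145] 177.56599626125447 (array([ 0.785, -0.268,  0.075]), np.float64(0.002))
```

```bash
python3 -m crank '.2 -.06 0 0 -1;.2 -.07 0 0 -1;.2 -.07 0 0 -1;.185 -.068 0 0 -1;0 0 .03 0 -1;0 0 .03 0 -1;0 0 0 0 -1'; python3 -m crank '0 0 .025 0 -1;0 0 0 0 -1';python3 -m crank '0 0 .025 0 -1;0 0 0 0 -1' 12;python3 -m crank '0 0 .025 0 -1;0 0 0 0 -1'
```

```text
time: 11.6
ee_pos: [0.4924, 0.0425, 0.0847]
eef_rot: [0.023, 1.0, 0.0, -0.0]
ft_force: [0.3, 0.7, -3.6]
width: 0.0555
grip_force: 40.0
time: 11.8
ee_pos: [0.4924, 0.0423, 0.0796]
eef_rot: [0.022, 1.0, -0.0, -0.0]
ft_force: [-0.3, -1.4, -4.1]
width: 0.0557
grip_force: 40.0
time: 12.0
ee_pos: [0.492, 0.0422, 0.0746]
eef_rot: [0.022, 1.0, -0.0, -0.001]
ft_force: [-0.3, -0.3, -4.4]
width: 0.0561
grip_force: 12.0
time: 12.2
ee_pos: [0.492, 0.0421, 0.0698]
eef_rot: [0.022, 1.0, -0.0, -0.0]
ft_force: [0.9, 0.1, -3.8]
width: 0.0559
grip_force: 12.0
```

```bash
python3 -m crank '0 0 .015 0 -1;0 0 0 0 -1';python3 -m crank '.015 0 .01 0 -1;0 0 0 0 -1'
```

```text
time: 12.4
ee_pos: [0.4924, 0.0422, 0.0672]
eef_rot: [0.022, 1.0, 0.0, 0.0]
ft_force: [0.2, -0.4, -3.1]
width: 0.0559
grip_force: 12.0
time: 12.6
ee_pos: [0.4914, 0.0423, 0.0665]
eef_rot: [0.022, 1.0, 0.0, 0.003]
ft_force: [6.4, -1.1, -2.0]
width: 0.056
grip_force: 12.0
```

```bash
python3 -m crank '-.01 0 .015 0 -1;0 0 0 0 -1;0 0 0 0 -1' 5; python3 -m crank '0 0 0 0 1;0 0 0 0 1;0 0 0 0 1;0 0 0 0 1;0 0 -.25 0 1;0 0 -.25 0 1;-.2 -.08 0 0 1;-.2 -.08 0 0 1;-.2 -.08 0 0 1;0 0 0 0 1'
python3 - <<'E'
from h import *
img,K,M=view("scene");cv2.imwrite("pics/s5.png",cv2.resize(img[150:300,220:420],None,fx=3.5,fy=3.5))
p,a,s=me();print(p,a); img,K,M=view("top")
g=(img.min(2)>75).astype(np.uint8)*255
reg=np.zeros_like(g);reg[186:246,212:356]=255
print(rects(g&reg,K,M,.02,200)); print(near())
print(rows(603.4-p[0],-35.6-p[1],2.5-p[2],179.4-a))
E
```

```text
time: 12.9
ee_pos: [0.4923, 0.0423, 0.0631]
eef_rot: [0.022, 1.0, 0.0, 0.001]
ft_force: [4.5, -0.3, 3.2]
width: 0.0561
grip_force: 5.0
time: 13.9
ee_pos: [0.6116, -0.0141, 0.1608]
eef_rot: [0.024, 1.0, -0.001, -0.0]
ft_force: [-0.9, 0.0, 0.2]
width: 0.0868
grip_force: 0.0
[609.85433107 -12.61786346 161.00370194] 177.351967562191
[(654.5, 54.9, 83.4, 58.1, -0.0), (618.7, -67.7, 269.0, 203.8, 89.7)]
px box (229, 153, 61, 105)
[(618.3, -33.5, 107.0, 56.2, -1.5)]
(array([ 0.026, -0.116,  0.793]), np.float64(-0.023))
```

View pics/s5.png

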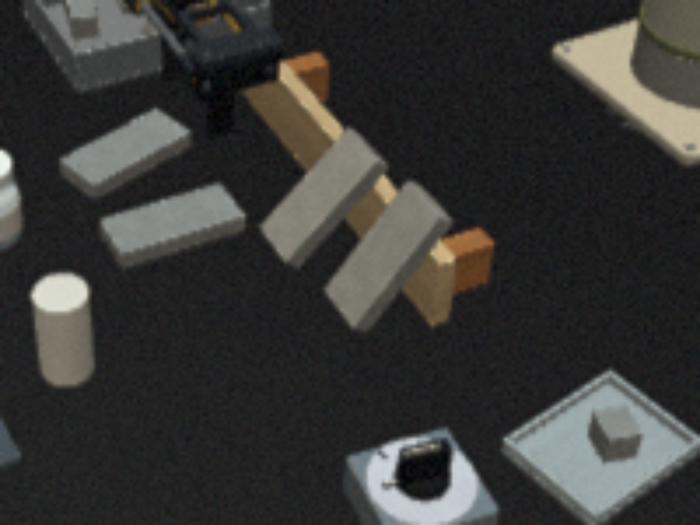

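Two slabs now lean side by side and stay put. The third comes next.

```bash
python3 -m crank '.03 -.11 .2 -.02 1;0 0 .2 0 1;0 0 .2 0 1;0 0 .1 0 1;0 0 .08 0 1;0 0 .012 0 1;0 0 0 0 1' 10; python3 -m crank '0 0 0 0 -1;0 0 0 0 -1;0 0 0 0 -1;0 0 0 0 -1;0 0 0 0 -1;0 0 0 0 -1'
python3 -m crank '-.0115 0 -.062 0 -1;-.02 0 -.06 0 -1;-.028 0 -.0565 0 -1;-.0355 0 -.0525 0 -1;-.0425 0 -.047 0 -1;-.0485 0 -.04 0 -1;0 0 0 0 -1' 10;python3 -m crank '0 0 0 0 -1;0 0 0 0 -1;0 0 -.05 0 -1;0 0 -.1 0 -1;0 0 0 .02 -1;0 0 0 0 -1' 40
python3 - <<'E'
from h import *
p,a,s=me();print(p,a,rows(488-p[0],-58-p[1],82-p[2],177.4-a))
E
```

```text
time: 14.75
ee_pos: [0.6022, -0.0323, 0.0047]
eef_rot: [0.006, 1.0, 0.0, 0.0]
ft_force: [1.0, 0.6, 0.6]
width: 0.0869
grip_force: 0.0
time: 15.35
ee_pos: [0.6021, -0.0328, 0.0042]
eef_rot: [0.006, 1.0, 0.0, 0.0]
ft_force: [-0.6, 0.7, 2.9]
width: 0.0563
grip_force: 10.0
time: 16.05
ee_pos: [0.6413, -0.0331, 0.0693]
eef_rot: [0.006, 1.0, 0.0, 0.002]
ft_force: [-1.0, 0.2, -4.9]
width: 0.056
grip_force: 10.0
time: 16.65
ee_pos: [0.6391, -0.0332, 0.0976]
eef_rot: [0.023, 1.0, 0.0, 0.0]
ft_force: [-0.1, -0.3, -5.6]
width: 0.0555
grip_force: 40.0
[639.09115433 -33.18318819  97.59308746] 177.36968814075777 (array([ 0.749, -0.159,  0.078]), np.float64(-0.0))
```

```bash
python3 -m crank '.2 -.04 0 0 -1;.2 -.04 0 0 -1;.2 -.04 0 0 -1;.149 -.039 0 0 -1;0 0 .03 0 -1;0 0 .05 0 -1;0 0 .03 0 -1;0 0 0 0 -1' 40; python3 -m crank '0 0 .02 0 -1;0 0 0 0 -1' 12;python3 -m crank '.0 0 .015 0 -1;0 0 0 0 -1';python3 -m crank '.01 0 .01 0 -1;0 0 0 0 -1'
```

```text
time: 17.45
ee_pos: [0.4878, -0.0581, 0.074]
eef_rot: [0.022, 1.0, -0.0, -0.001]
ft_force: [-1.3, 0.0, -4.0]
width: 0.0556
grip_force: 40.0
time: 17.65
ee_pos: [0.4882, -0.0583, 0.071]
eef_rot: [0.022, 1.0, -0.0, -0.0]
ft_force: [-0.2, -0.4, -3.8]
width: 0.0564
grip_force: 12.0
time: 17.85
ee_pos: [0.4882, -0.0583, 0.0683]
eef_rot: [0.022, 1.0, 0.0, -0.0]
ft_force: [0.9, 0.4, -4.1]
width: 0.0558
grip_force: 12.0
time: 18.05
ee_pos: [0.4876, -0.0583, 0.0676]
eef_rot: [0.022, 1.0, 0.0, 0.002]
ft_force: [2.4, -0.8, 1.6]
width: 0.0562
grip_force: 12.0
```

```bash
python3 -m crank '-.01 0 .01 0 -1;0 0 0 0 -1;0 0 0 0 -1' 5; python3 -m crank '0 0 0 0 1;0 0 0 0 1;0 0 0 0 1;0 0 0 0 1;0 0 -.25 0 1;0 0 -.25 0 1;-.18 -.17 0 0 1;-.18 -.17 0 0 1;-.18 -.17 0 -.08 1;0 0 0 -.08 1';python3 -m crank '0 0 0 -.037 1;0 0 0 0 1;0 0 0 0 1'
python3 - <<'E'
from h import *
p,a,s=me();print(p,a,s["joint_positions"].round(2)); print(near())
img,K,M=view("wrist");cv2.imwrite("pics/w3.png",img)
img,K,M=view("scene");cv2.imwrite("pics/s6.png",img)
print(rows(597-p[0],-165.6-p[1],2.5-p[2],-164.8-a))
E
```

```text
time: 18.35
ee_pos: [0.4889, -0.0584, 0.0652]
eef_rot: [0.022, 1.0, 0.0, 0.001]
ft_force: [0.4, 0.0, 5.6]
width: 0.056
grip_force: 5.0
time: 19.35
ee_pos: [0.5931, -0.1702, 0.1626]
eef_rot: [-0.104, 0.995, -0.002, -0.001]
ft_force: [-0.9, 0.2, -0.0]
width: 0.0869
grip_force: 0.0
time: 19.65
ee_pos: [0.5914, -0.1648, 0.1644]
eef_rot: [-0.131, 0.991, 0.0, -0.0]
ft_force: [0.1, 0.4, 0.3]
width: 0.0869
grip_force: 0.0
[ 591.42318173 -164.83784138  164.40421758] -164.8952408880902 [-0.07  0.35  0.34  1.59 -0.12  1.23  2.12]
px box (251, 162, 58, 96)
[(607.0, -162.8, 99.0, 56.2, 15.4)]
(array([-0.026, -0.011,  0.81 ]), np.float64(-0.001))
```

View pics/w3.png

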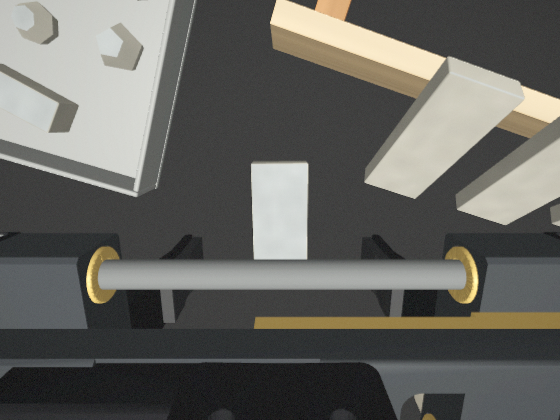

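The fourth slab is between the fingers (252–307, from row 162), and the third leans at the right. Grasping the fourth.

```bash
python3 -m crank '-.026 -.011 .2 0 1;0 0 .2 0 1;0 0 .2 0 1;0 0 .1 0 1;0 0 .09 0 1;0 0 .018 0 1;0 0 0 0 1' 10; python3 -m crank '0 0 0 0 -1;0 0 0 0 -1;0 0 0 0 -1;0 0 0 0 -1;0 0 0 0 -1;0 0 0 0 -1'
python3 -m crank '-.0115 0 -.062 0 -1;-.02 0 -.06 0 -1;-.028 0 -.0565 0 -1;-.0355 0 -.0525 0 -1;-.0425 0 -.047 0 -1;-.0485 0 -.04 0 -1;0 0 0 0 -1' 10;python3 -m crank '0 0 0 0 -1;0 0 0 0 -1;0 0 -.05 0 -1;0 0 -.1 0 -1;0 0 0 .08 -1;0 0 0 .08 -1;0 0 0 .037 -1;0 0 0 0 -1' 40
python3 - <<'E'
from h import *
p,a,s=me();print(p,a,rows(484-p[0],-158-p[1],82-p[2],177.4-a))
E
```

```text
time: 20.5
ee_pos: [0.597, -0.1656, 0.0029]
eef_rot: [-0.132, 0.991, 0.0, -0.0]
ft_force: [0.9, -0.4, 0.5]
width: 0.0868
grip_force: 0.0
time: 21.1
ee_pos: [0.5973, -0.1657, 0.0032]
eef_rot: [-0.132, 0.991, 0.0, 0.0]
ft_force: [-1.0, 0.7, 2.3]
width: 0.0561
grip_force: 10.0
time: 21.8
ee_pos: [0.6353, -0.1551, 0.0681]
eef_rot: [-0.133, 0.991, -0.0, 0.001]
ft_force: [-0.1, 0.3, -2.9]
width: 0.0558
grip_force: 10.0
time: 22.6
ee_pos: [0.6329, -0.1561, 0.097]
eef_rot: [0.023, 1.0, 0.0, 0.0]
ft_force: [-0.5, 0.2, -3.6]
width: 0.0554
grip_force: 40.0
[ 632.93061181 -156.09569105   97.00444183] 177.4198449105739 (array([ 0.743, -0.043,  0.075]), np.float64(0.0))
```

```bash
python3 -m crank '.2 -.01 0 0 -1;.2 -.01 0 0 -1;.2 -.01 0 0 -1;.143 -.013 0 0 -1;0 0 .03 0 -1;0 0 .05 0 -1;0 0 .03 0 -1;0 0 0 0 -1' 40; python3 -m crank '0 0 .02 0 -1;0 0 0 0 -1' 12;python3 -m crank '.0 0 .015 0 -1;0 0 0 0 -1';python3 -m crank '.01 0 .01 0 -1;0 0 0 0 -1'
```

```text
time: 23.4
ee_pos: [0.4842, -0.1578, 0.0733]
eef_rot: [0.021, 1.0, -0.0, -0.001]
ft_force: [0.0, -0.1, -3.9]
width: 0.0558
grip_force: 40.0
time: 23.6
ee_pos: [0.4843, -0.158, 0.07]
eef_rot: [0.022, 1.0, -0.0, -0.0]
ft_force: [-0.7, -0.2, -3.5]
width: 0.056
grip_force: 12.0
time: 23.8
ee_pos: [0.4844, -0.1581, 0.0674]
eef_rot: [0.022, 1.0, -0.0, 0.0]
ft_force: [-1.0, -0.1, -3.2]
width: 0.0559
grip_force: 12.0
time: 24.0
ee_pos: [0.4828, -0.158, 0.0658]
eef_rot: [0.022, 1.0, -0.0, 0.001]
ft_force: [3.4, -0.2, -2.4]
width: 0.0559
grip_force: 12.0
```

```bash
python3 -m crank '-.005 0 .01 0 -1;0 0 0 0 -1;0 0 0 0 -1' 5; python3 -m crank '0 0 0 0 1;0 0 0 0 1;0 0 0 0 1;0 0 0 0 1;0 0 -.25 0 1;0 0 -.25 0 1;0 0 -.25 0 1;-.05 .25 0 0 1;-.05 .25 0 0 1;-.05 .25 0 0 1';python3 -m crank '0 .25 0 0 1;0 .25 0 0 1;0 .25 0 0 1;0 .25 0 0 1;0 .25 0 0 1;0 .25 0 0 1;0 .25 0 0 1;0 .25 0 0 1;0 0 0 0 1;0 0 0 0 1'
python3 - <<'E'
from h import *
p,a,s=me();print(p,a)
img,K,M=view("wrist");cv2.imwrite("pics/w4.png",img);np.savez("w4",K=K,M=M)
print("tray predicted",proj([.4326,.3746,.016],K,M),"half",proj([.4294,.3744,.03],K,M))
img,K,M=view("scene");cv2.imwrite("pics/s6.png",img)
E
```

```text
time: 24.3
ee_pos: [0.4833, -0.1581, 0.0638]
eef_rot: [0.022, 1.0, 0.0, 0.0]
ft_force: [-0.4, 0.8, 4.9]
width: 0.0558
grip_force: 5.0
time: 25.3
ee_pos: [0.5194, -0.0107, 0.2141]
eef_rot: [0.023, 1.0, 0.0, 0.001]
ft_force: [0.2, 0.7, -0.9]
width: 0.0869
grip_force: 0.0
time: 26.3
ee_pos: [0.536, 0.3884, 0.2125]
eef_rot: [0.021, 1.0, -0.0, -0.001]
ft_force: [-0.0, -1.2, 0.8]
width: 0.087
grip_force: 0.0
[535.97750106 388.41695028 212.50492604] 177.6122338952111
tray predicted [[265.00487942  92.16461194]] half [[263.9244014   87.44250653]]
```

View pics/w4.png

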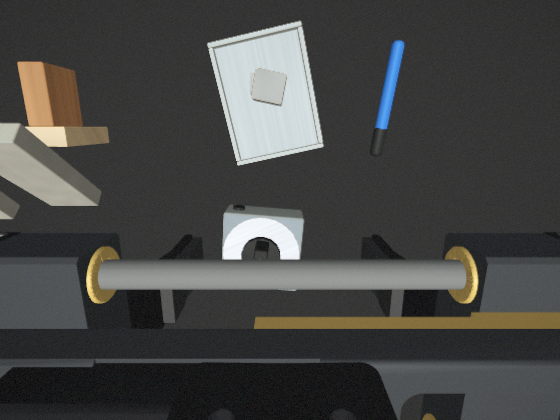

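The tray's corners are at (209,44), (300,23), (323,146) and (239,163). The half is at (269,87), and the marker lies to the right at (388,95).

Run:
```python
from h import *
d=np.load("w4.npz");K,M=d["K"],d["M"];img=cv2.imread("pics/w4.png")
w=cast([(209,44),(300,23),(323,146),(239,163)],K,M,.016)*1000
print(w.round(1),w.mean(0)); print("yaw",np.degrees(np.arctan2(*( (w[0]-w[3]+w[1]-w[2])[::-1]))))
print(img[87,[235,245,255,262,270,278,284,290,300]].tolist())
b=img.astype(int); m=((b[...,0]-b[...,2]<6)&(img.min(2)>90)).astype(np.uint8)*255
reg=np.zeros_like(m);reg[55:115,240:300]=255
m=cv2.morphologyEx(m&reg,cv2.MORPH_OPEN,np.ones((3,3)))
print(rects(m,K,M,.035,100))
cv2.imwrite("pics/m.png",m)
c=max(cv2.findContours(m,0,1)[0],key=cv2.contourArea);print(cv2.minAreaRect(c))
```

```text
[[383.2 319.3]
 [367.7 413.9]
 [491.9 436.1]
 [506.9 341.1]] [437.41604941 377.59123212]
yaw -169.93995821036413
[[220, 218, 207], [220, 218, 208], [193, 197, 193], [195, 196, 193], [194, 197, 192], [195, 198, 193], [141, 149, 151], [219, 218, 207], [222, 220, 210]]
[(429.0, 377.0, 36.6, 31.7, 76.0)]
((266.05767822265625, 86.21154022216797), (36.6737174987793, 33.339744567871094), 11.309932708740234)
```

Run:
```python
from h import *
d=np.load("w4.npz");K,M=d["K"],d["M"];img=cv2.imread("pics/w4.png")
b=img.astype(int); m=((b[...,0]-b[...,2]<8)&(img.min(2)>172)).astype(np.uint8)*255
reg=np.zeros_like(m);reg[55:115,240:300]=255
m=cv2.morphologyEx(m&reg,cv2.MORPH_OPEN,np.ones((3,3)))
r=rects(m,K,M,.035,100);print(r)
p,a,s=me();print(s["joint_positions"].round(2),rows(r[0][0]-p[0],r[0][1]-p[1],0,r[0][4]-a))
```

```text
[(427.9, 377.2, 35.9, 29.8, 77.2)]
[-0.74  0.41  0.06  1.37 -0.03  1.36  0.85] (array([ 0.544, -0.068, -0.   ]), np.float64(1.113))
```

```bash
python3 -m crank '.18 -.023 0 0 .15;.18 -.023 0 0 .15;.184 -.022 0 0 .15;0 0 .2 .06 .15;0 0 .2 .056 .15;0 0 .2 0 .15;0 0 .2 0 .15;0 0 .1 0 .15;0 0 0 0 .15' 15
python3 - <<'E'
from h import *
p,a,s=me();print(p,a,s["width"],rows(427.9-p[0],377.2-p[1],11-p[2],167.2-a))
E
```

```text
time: 27.3
ee_pos: [0.4266, 0.3754, 0.0311]
eef_rot: [0.114, 0.993, -0.002, -0.001]
ft_force: [-0.7, -0.4, -0.3]
width: 0.0503
grip_force: 0.0
[426.61604739 375.44465703  31.06389019] 166.91236436153793 0.050330274166019526 (array([-0.004,  0.01 ,  0.1  ]), np.float64(-0.003))
```

```bash
python3 -m crank '-.004 .01 .1 0 .15;0 0 0 0 .15;0 0 0 0 -1;0 0 0 0 -1;0 0 0 0 -1;0 0 0 0 -1;0 0 -.2 0 -1;0 0 -.25 0 -1;0 0 -.25 0 -1;0 0 -.25 0 -1' 25; python3 -m crank '-.111 -.215 0 0 -1;-.111 -.215 0 0 -1;-.111 -.215 0 0 -1;-.111 -.215 0 0 -1;-.111 -.215 0 0 -1;-.111 -.215 0 0 -1;-.111 -.215 0 0 -1;-.111 -.215 0 0 -1'; python3 -m crank '-.111 -.215 0 0 -1;-.111 -.215 0 0 -1;-.111 -.215 0 0 -1;-.111 -.215 0 0 -1;-.111 -.215 0 0 -1;-.111 -.215 0 0 -1;-.111 -.215 0 0 -1;-.111 -.215 0 0 -1;0 0 0 0 -1;0 0 0 0 -1'
python3 - <<'E'
from h import *
p,a,s=me();print(p,a,s["width"])
img,K,M=view("wrist");cv2.imwrite("pics/w5.png",img);np.savez("w5",K=K,M=M)
E
```

```text
time: 28.3
ee_pos: [0.4283, 0.3798, 0.2059]
eef_rot: [0.113, 0.994, 0.0, 0.0]
ft_force: [0.9, 0.8, -0.6]
width: 0.0318
grip_force: 25.0
time: 29.1
ee_pos: [0.5246, 0.0032, 0.204]
eef_rot: [0.113, 0.994, 0.0, 0.0]
ft_force: [0.6, 0.3, 0.2]
width: 0.0322
grip_force: 25.0
time: 30.1
ee_pos: [0.6197, -0.3712, 0.2026]
eef_rot: [0.114, 0.993, 0.0, -0.001]
ft_force: [0.9, 0.5, -1.0]
width: 0.0318
grip_force: 25.0
[ 619.74246631 -371.24230052  202.60084976] 166.9116527675933 0.03177201446849999
```

View pics/w5.png

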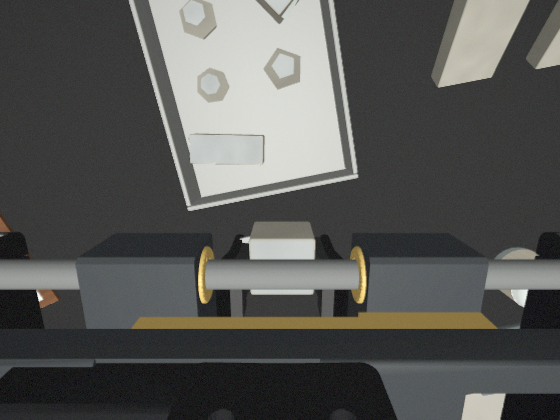

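The crate's near rim corners are at (190,208) and (357,177). The prism spans (191–264, 134–165), the lumps are at (198,15), (283,66) and (212,85), and the half is held in the fingers. The floor around (300,112) is free.

Run:
```python
from h import *
d=np.load("w5.npz");K,M=d["K"],d["M"];img=cv2.imread("pics/w5.png")
rim=cast([(190,208),(357,177)],K,M,.05)*1000
print("rim",rim.round(1),np.linalg.norm(rim[0]-rim[1]),np.degrees(np.arctan2(*(rim[1]-rim[0])[::-1])))
print(img[150,[195,215,240,260,270]].tolist(),img[[128,132,136,150,162,166,170],230].tolist())
pr=cast([(191,134),(264,136),(264,165),(191,163)],K,M,.035)*1000
print("prism",pr.round(1),pr.mean(0))
fl=cast([(300,112),(200,196),(345,170),(283,87)],K,M,.005)*1000;print("floor",fl.round(1))
m=((img.astype(int)[...,0]-img.astype(int)[...,2])>-1).astype(np.uint8)*255
reg=np.zeros_like(m);reg[120:178,183:275]=255
print(rects(m&reg,K,M,.035,300))
t=cast((300,112),K,M,.02)[0]*1000
p,a,s=me();print(t,rows(t[0]-p[0],t[1]-p[1],0))
```

```text
rim [[ 612.1 -466.3]
 [ 619.3 -293.6]] 172.8642074526246 87.6089460640546
[[200, 202, 198], [200, 203, 199], [203, 207, 202], [198, 201, 197], [214, 221, 219]] [[212, 217, 217], [212, 218, 217], [200, 201, 198], [200, 203, 198], [199, 202, 197], [212, 217, 217], [210, 216, 215]]
prism [[ 540.6 -447.5]
 [ 559.4 -375.7]
 [ 588.  -382.8]
 [ 568.8 -456.2]] [ 564.21272628 -415.56523287]
floor [[ 544.  -333.1]
 [ 609.2 -466.5]
 [ 617.5 -296.7]
 [ 514.8 -345.4]]
[(563.3, -417.6, 73.3, 27.4, 75.8)]
[ 544.4011312 -334.0931783] (array([0.41 , 0.087, 0.   ]), 0.0)
```

```bash
python3 -m crank '.2 .03 0 0 -1;.21 .032 0 0 -1;0 0 .2 0 -1;0 0 .2 0 -1;0 0 .2 0 -1;0 0 .2 0 -1;0 0 .1 0 -1;0 0 0 0 -1'
python3 - <<'E'
from h import *
p,a,s=me();print(p,a,s["width"],rows(544-p[0],-339-p[1],12.5-p[2]))
E
```

```text
time: 30.95
ee_pos: [0.5423, -0.3362, 0.021]
eef_rot: [0.112, 0.994, 0.001, -0.002]
ft_force: [-0.3, 1.0, -0.4]
width: 0.0321
grip_force: 25.0
[ 542.28554171 -336.15019748   21.02843858] 167.18795288253781 0.03206399628665784 (array([-0.012, -0.012,  0.043]), 0.0)
```

```bash
python3 -m crank '-.012 -.012 .043 0 -1;0 0 0 0 -1;0 0 0 0 -.08;0 0 0 0 -.08;0 0 0 0 -.08;0 0 -.2 0 -.08;0 0 -.25 0 -.08;0 0 -.25 0 -.08;0 0 -.25 0 -.08;-.1 -.4 0 0 -.03'; python3 -m crank '0 0 0 .092 -.03;0 0 0 .092 -.03;0 0 0 .093 -.03;0 0 0 .093 -.03;0 0 0 .093 -.03;0 0 0 .093 -.03;0 0 0 .093 -.03;0 0 0 .093 -.03;0 0 0 .093 -.03;0 0 0 .093 -.03'; python3 -m crank '0 0 0 .09 -.03;0 0 0 0 -.03;0 0 0 0 -.03'
python3 - <<'E'
from h import *
p,a,s=me();print(p,a,s["width"],s["joint_positions"].round(2),rows(563.8-p[0],-416.5-p[1],12-p[2],75.6-a))
img,K,M=view("wrist");cv2.imwrite("pics/w6.png",img);np.savez("w6",K=K,M=M)
print(proj([.5638,-.4165,.035],K,M))
E
```

```text
time: 31.95
ee_pos: [0.5524, -0.3881, 0.2144]
eef_rot: [0.108, 0.994, -0.0, 0.007]
ft_force: [1.8, 0.7, -0.0]
width: 0.0417
grip_force: 0.0
time: 32.95
ee_pos: [0.5461, -0.3923, 0.2053]
eef_rot: [0.748, 0.664, 0.0, 0.0]
ft_force: [0.4, -0.4, 0.2]
width: 0.042
grip_force: 0.0
time: 33.25
ee_pos: [0.5461, -0.3923, 0.205]
eef_rot: [0.79, 0.613, -0.0, 0.0]
ft_force: [-0.2, 0.1, 0.0]
width: 0.0421
grip_force: 0.0
[ 546.09944156 -392.30515393  205.04737932] 75.66425728410276 0.04212928860830618 [-0.02  0.57  0.87  1.38 -0.43  1.39  0.59] (array([-0.095,  0.116,  0.965]), np.float64(0.001))
[[302.61124669 208.51217181]]
```

View pics/w6.png

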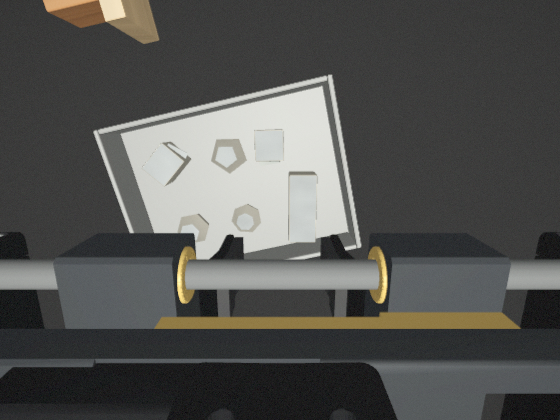

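Half2 now rests in the crate at (269,145). The prism is centred at (302,208), as predicted, and lies square to the tool.

```bash
python3 -m crank '-.095 .116 0 0 -.03;0 0 .2 0 -.03;0 0 .2 0 -.03;0 0 .2 0 -.03;0 0 .2 0 -.03;0 0 .1 0 -.03;0 0 .05 0 -.03;0 0 .01 0 -.03;0 0 0 0 -.03'; python3 -m crank '0 0 0 0 -1;0 0 0 0 -1;0 0 0 0 -1;0 0 0 0 -1;0 0 -.1 0 -1;0 0 -.25 0 -1;0 0 -.25 0 -1;0 0 -.25 0 -1;0 0 -.2 0 -1;0 0 0 0 -1' 30
python3 - <<'E'
from h import *
p,a,s=me();print(p,a,s["width"],s["joint_positions"].round(2),rows(437.4-p[0],377.6-p[1],0,190-a))
E
```

```text
time: 34.2
ee_pos: [0.5642, -0.417, 0.014]
eef_rot: [0.791, 0.612, 0.0, 0.001]
ft_force: [0.3, 0.0, 0.3]
width: 0.0419
grip_force: 0.0
time: 35.2
ee_pos: [0.565, -0.4185, 0.2296]
eef_rot: [0.791, 0.612, 0.001, 0.004]
ft_force: [0.1, -0.5, -1.2]
width: 0.0297
grip_force: 30.0
[ 564.98681552 -418.52895688  229.63900991] 75.41522938884759 0.02970967956190006 [ 0.05  0.62  0.86  1.26 -0.46  1.45  0.6 ] (array([ 3.692, -1.62 , -0.025]), np.float64(-1.273))
```

```bash
python3 -m crank '.217 -.095 0 0 -1;.217 -.095 0 0 -1;.217 -.095 0 0 -1;.217 -.095 0 0 -1;.217 -.095 0 0 -1;.217 -.095 0 0 -1;.217 -.095 0 0 -1;.217 -.095 0 0 -1;.217 -.095 0 0 -1'; python3 -m crank '.217 -.095 0 0 -1;.217 -.095 0 0 -1;.217 -.095 0 0 -1;.217 -.095 0 0 -1;.217 -.095 0 0 -1;.217 -.095 0 0 -1;.217 -.095 0 0 -1;.217 -.095 0 0 -1'; python3 -m crank '0 0 0 -.091 -1;0 0 0 -.091 -1;0 0 0 -.091 -1;0 0 0 -.091 -1;0 0 0 -.091 -1;0 0 0 -.091 -1;0 0 0 -.091 -1'; python3 -m crank '0 0 0 -.091 -1;0 0 0 -.091 -1;0 0 0 -.091 -1;0 0 0 -.091 -1;0 0 0 -.091 -1;0 0 0 -.091 -1;0 0 0 -.091 -1;0 0 0 0 -1'
python3 - <<'E'
from h import *
p,a,s=me();print(p,a,s["width"],rows(437.4-p[0],377.6-p[1],14-p[2],190-a))
img,K,M=view("wrist");cv2.imwrite("pics/w7.png",img);np.savez("w7",K=K,M=M)
E
```

```text
time: 36.1
ee_pos: [0.4955, 0.0065, 0.2225]
eef_rot: [0.791, 0.612, 0.0, -0.0]
ft_force: [1.4, 1.1, -2.4]
width: 0.0298
grip_force: 30.0
time: 36.9
ee_pos: [0.4359, 0.3804, 0.2222]
eef_rot: [0.791, 0.612, -0.0, -0.0]
ft_force: [1.5, 0.1, -0.9]
width: 0.03
grip_force: 30.0
time: 37.6
ee_pos: [0.4365, 0.3785, 0.2221]
eef_rot: [0.398, 0.917, -0.0, -0.0]
ft_force: [0.1, 0.9, -2.0]
width: 0.0301
grip_force: 30.0
time: 38.4
ee_pos: [0.4366, 0.3784, 0.2222]
eef_rot: [-0.089, 0.996, -0.0, -0.0]
ft_force: [0.1, 1.0, -2.1]
width: 0.0295
grip_force: 30.0
[436.60315911 378.44955715 222.16566101] -169.78952053459028 0.029520222052492343 (array([-0.004, -0.004,  1.041]), np.float64(-3.998))
```

```bash
python3 -m crank '-.004 -.004 .2 0 -1;0 0 .25 0 -1;0 0 .25 0 -1;0 0 .2 0 -1;0 0 .1 0 -1;0 0 .025 0 -1;0 0 0 0 -1'; python3 -m crank '0 0 .015 0 -1;0 0 0 0 -1'
```

```text
time: 39.15
ee_pos: [0.4377, 0.378, 0.0177]
eef_rot: [-0.087, 0.996, -0.0, -0.0]
ft_force: [0.2, -0.2, -1.6]
width: 0.0298
grip_force: 30.0
time: 39.35
ee_pos: [0.4384, 0.3788, 0.0161]
eef_rot: [-0.087, 0.996, 0.001, 0.001]
ft_force: [0.3, 0.5, -1.4]
width: 0.0297
grip_force: 30.0
```

```bash
python3 -m crank '0 0 .012 0 -1;0 0 0 0 -1;0 0 0 0 .15;0 0 0 0 .15;0 0 0 0 .15;0 0 -.2 0 .15;0 0 -.25 0 .15;0 0 -.25 0 .15;0 0 -.25 0 .15;0 0 0 0 .15'; python3 -m crank '-.24 -.08 0 0 0;-.24 -.08 0 0 0;-.24 -.08 0 0 0;-.24 -.08 0 0 0;-.24 -.08 0 0 0;0 0 0 .06 0;0 0 0 .05 0;0 0 0 0 0'
python3 - <<'E'
from h import *
p,a,s=me();print(p,a,s["width"],s["joint_positions"].round(2))
img,K,M=view("wrist");cv2.imwrite("pics/w8.png",img);np.savez("w8",K=K,M=M)
img,K,M=view("scene");cv2.imwrite("pics/s8.png",img)
E
```

```text
time: 40.35
ee_pos: [0.4404, 0.3802, 0.2102]
eef_rot: [-0.088, 0.996, 0.004, 0.004]
ft_force: [0.8, -0.0, 0.1]
width: 0.0501
grip_force: 0.0
time: 41.15
ee_pos: [0.6854, 0.3416, 0.2016]
eef_rot: [-0.001, 1.0, -0.0, -0.0]
ft_force: [-0.1, -0.2, 0.5]
width: 0.0431
grip_force: 0.0
[685.40674608 341.55508708 201.6068961 ] -179.92202143740124 0.04309138318621711 [-0.74  0.69  0.41  1.04 -0.26  1.46  1.18]
```

View pics/w8.png

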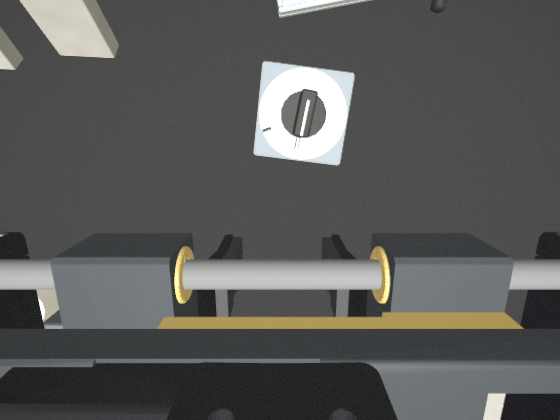

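The dial box is centred at about (304,113). The bar points down, with its nose near (298,140), and a black tick sits at (266,129). A zoom will settle which is which.

Run:
```python
import cv2
i=cv2.imread("pics/w8.png")[55:175,240:370]
cv2.imwrite("pics/w8z.png",cv2.resize(i,None,fx=5,fy=5,interpolation=cv2.INTER_CUBIC)[:600])
```

```text
(no output)
```

View pics/w8z.png

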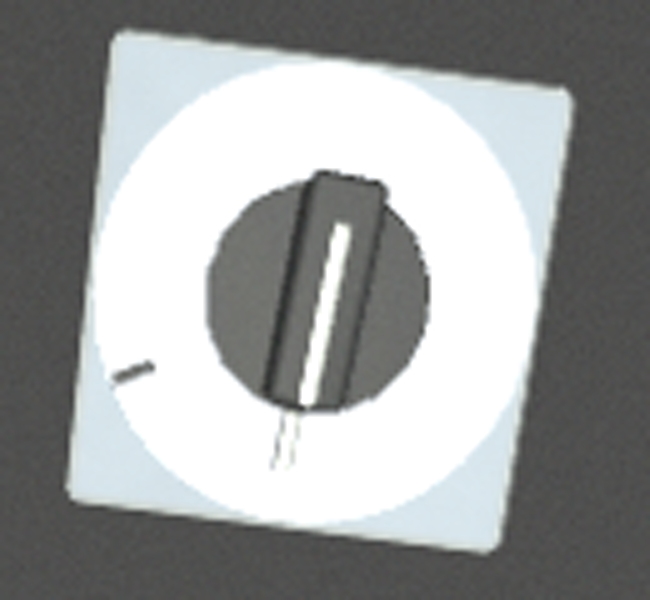

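The pointer's white line runs from (342,224) to (305,405) in the zoom, with its nose end near (282,468). The index tick's inner end is at (155,366) and the ring centre at (316,293).

Run:
```python
from h import *
d=np.load("w8.npz");K,M=d["K"],d["M"]
f=lambda x,y:(240+x/5-.4,55+y/5-.4)
c,i,o=cast([f(316,293),f(155,366),f(113,380)],K,M,.042)*1000
q=cast([f(342,224),f(305,405)],K,M,.08)*1000; n=cast([f(282,468),f(318,297)],K,M,.05)*1000
an=lambda v:np.degrees(np.arctan2(v[1],v[0]))
print("c",c,"index r",np.linalg.norm(i-c),an(i-c),an(o-i),"pointer",an(q[1]-q[0]),an(n[0]-c),n)
p,a,s=me();print(rows(c[0]-p[0],c[1]-p[1],75-p[2],180+an(q[1]-q[0])-a))
# core/lamp check: slabs in top view
img,K,M=view("top");cv2.imwrite("pics/t9.png",cv2.resize(img[180:300,120:440],None,fx=2.5,fy=2.5,interpolation=cv2.INTER_CUBIC))
```

```text
c [605.79333378 361.86944692] index r 34.44525785182215 -66.28436097706475 -72.07261465222676 pointer -10.953127352675216 -11.218974547181029 [[638.92414278 355.2979673 ]
 [606.83014575 361.75910628]]
(array([0.395, 0.102, 0.637]), np.float64(-3.875))
```

View pics/t9.png

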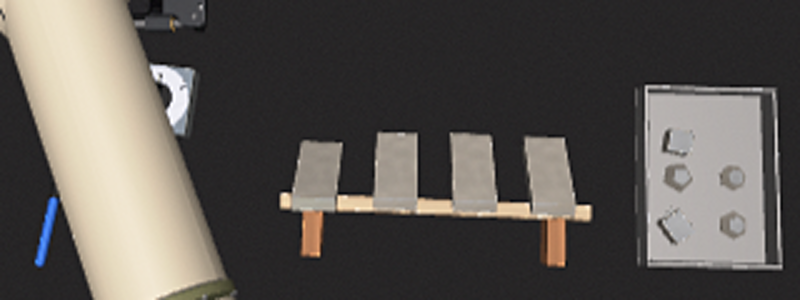

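I have now viewed more pictures than the 14 allowed, so from here I use masks and numbers only. The last view shows all four slabs leaning and five pieces in the crate. I still need to check the prism in the tray numerically.

Run:
```python
from h import *
img,K,M=view("scene"); b=img.astype(int)
t=np.array([.4374,.3776]); a=np.radians(10.06); ex=np.array([np.cos(a),np.sin(a)]); ey=np.array([-ex[1],ex[0]])
poly=[np.r_[t+sx*.062*ex+sy*.047*ey,.012] for sx,sy in((1,1),(1,-1),(-1,-1),(-1,1))]
reg=np.zeros(img.shape[:2],np.uint8);cv2.fillPoly(reg,[proj(poly,K,M).astype(int)],255)
ys,xs=np.where(reg); print("tray px",xs.min(),xs.max(),ys.min(),ys.max())
dlt=b[...,0]-b[...,2]; print(np.histogram(dlt[reg>0],8))
for th in(6,10,14):
    m=((dlt<th)&(img.min(2)>60)).astype(np.uint8)*255&reg
    m=cv2.morphologyEx(m,cv2.MORPH_OPEN,np.ones((3,3),np.uint8))
    print(th,rects(m,K,M,.03,60))
```

```text
tray px 364 418 256 297
(array([ 28,  90,  99, 220,  98,  67, 297, 263]), array([-13.   ,  -8.875,  -4.75 ,  -0.625,   3.5  ,   7.625,  11.75 ,
        15.875,  20.   ]))
6 [(438.1, 381.1, 97.5, 41.5, 11.5)]
10 [(437.4, 382.2, 97.4, 42.6, 9.7)]
14 [(439.5, 379.9, 102.4, 45.0, 13.9)]
```

The prism is in the tray within about 4 mm of its middle, at 11 degrees against the tray's 10. Now the dial.

```bash
python3 -m crank '.2 .051 0 0 0;.195 .051 0 0 0;0 0 .1 .062 0;0 0 .2 .063 0;0 0 .15 0 0;0 0 .1 0 0;0 0 0 0 0' 15;python3 -m crank '0 0 .04 0 0;0 0 0 0 0'
python3 - <<'E'
from h import *
p,a,s=me();print(p,a,s["ft_force"],rows(605.8-p[0],361.9-p[1],0,169-a))
E
```

```text
time: 42.05
ee_pos: [0.604, 0.3614, 0.0896]
eef_rot: [0.096, 0.995, -0.001, -0.002]
ft_force: [-0.2, -0.7, -0.3]
width: 0.043
grip_force: 0.0
time: 42.25
ee_pos: [0.6063, 0.3622, 0.0851]
eef_rot: [0.096, 0.995, 0.0, 0.0]
ft_force: [-0.5, 0.6, 0.3]
width: 0.0437
grip_force: 0.0
[606.29945229 362.19074065  85.12308445] 168.95738899475984 [-0.51497508  0.56880322  0.25575293] (array([ 0.002, -0.002, -0.   ]), np.float64(-0.0))
```

```bash
python3 -m crank '0 0 .05 0 0;0 0 0 0 0'; python3 -m crank '0 0 .035 0 0;0 0 0 0 0'; python3 -m crank '0 0 0 0 -1;0 0 0 0 -1;0 0 0 0 -1;0 0 0 0 -1;0 0 0 0 -1' 15
```

```text
time: 42.45
ee_pos: [0.6058, 0.3619, 0.0738]
eef_rot: [0.096, 0.995, -0.0, -0.0]
ft_force: [0.4, 0.1, 0.1]
width: 0.0434
grip_force: 0.0
time: 42.65
ee_pos: [0.6057, 0.3617, 0.0666]
eef_rot: [0.096, 0.995, -0.0, -0.0]
ft_force: [-0.5, 0.1, 0.4]
width: 0.0432
grip_force: 0.0
time: 43.15
ee_pos: [0.6061, 0.3618, 0.0677]
eef_rot: [0.096, 0.995, -0.0, 0.0]
ft_force: [-1.1, 0.7, 1.4]
width: 0.0141
grip_force: 15.0
```

```bash
python3 -m crank '0 0 0 .08 -1;0 0 0 .08 -1;0 0 0 .08 -1;0 0 0 .08 -1;0 0 0 .08 -1;0 0 0 .08 -1;0 0 0 .08 -1;0 0 0 .062 -1;0 0 0 0 -1;0 0 0 0 -1' 25
python3 - <<'E'
from h import *
p,a,s=me();print(p,a,s["torque"])
E
```

```text
time: 44.15
ee_pos: [0.6065, 0.3624, 0.0678]
eef_rot: [0.551, 0.835, 0.001, 0.0]
ft_force: [3.0, 2.7, -0.7]
width: 0.0135
grip_force: 25.0
[606.52854827 362.3686644   67.75430243] 113.12906480715027 [ 0.49517671 -0.88709771 -0.04882525]
```

```bash
python3 -m crank '0 0 0 0 0;0 0 0 0 0;0 0 0 0 0;0 0 -.15 0 0;0 0 -.25 0 0;0 0 -.25 0 0;-.2 0 0 0 0;-.2 0 0 0 0;0 0 0 0 0;0 0 0 0 0'
python3 - <<'E'
from h import *
img,K,M=view("wrist");p,a,s=me();print(p,a)
cv2.imwrite("pics/w9.png",img)
c0=np.array([605.8,361.9])
# sample ring at r 33..42 mm in polar, z=.042: dark pixels
g=img.min(2)
for r in(34,36,38,40,42):
    th=np.radians(np.arange(-120,20,1.)); P=np.c_[(c0[0]+r*np.cos(th))/1e3,(c0[1]+r*np.sin(th))/1e3,np.full(len(th),.042)]
    v=cv2.remap(g,proj(P,K,M).astype(np.float32)[:,None],None,cv2.INTER_LINEAR).ravel()
    k=np.where(v<150)[0]; print("ring",r,np.degrees(th[k]).round().tolist(),v.min(),v.max())
# bright line on the dark bar top
m=(g>130).astype(np.uint8)*255; px=proj([.6058,.3619,.08],K,M)[0]; print(px)
dk=np.zeros_like(m);cv2.circle(dk,tuple(px.astype(int)),19,255,-1)
for c in cv2.findContours(m&dk,0,1)[0]:
    if cv2.contourArea(c)>15: print(cv2.contourArea(c),rects(cv2.drawContours(np.zeros_like(m),[c],-1,255,-1),K,M,.08,5))
E
```

```text
time: 45.15
ee_pos: [0.6376, 0.2868, 0.1976]
eef_rot: [0.553, 0.833, -0.0, -0.0]
ft_force: [-0.1, -0.4, -1.0]
width: 0.0436
grip_force: 0.0
[636.98043016 288.55475353 197.36622611] 112.95319690862328
ring 34 [] 175 246
ring 36 [-69.0, -68.0, -67.0, -66.0] 79 246
ring 38 [-68.0, -67.0, -66.0] 78 246
ring 40 [-68.0, -67.0, -66.0] 78 246
ring 42 [-69.0, -68.0, -67.0, -66.0] 94 246
[281.06618008 108.9095084 ]
89.5 [(607.8, 360.3, 25.2, 2.6, -67.2)]
```

Pointer at −67.2°, mark at −67.3°. One last numerical check that the slabs, tray and bystanders are unmoved, then I hand in.

Run:
```python
from h import *
from bench import workorder
img,K,M=view("top"); t=cv2.resize(img[180:300,120:440],None,fx=2.5,fy=2.5,interpolation=cv2.INTER_CUBIC); o=cv2.imread("pics/t9.png")
d=cv2.absdiff(t,o).max(2); print("board",(d[120:280,280:600]>40).sum(),"crate",(d[80:275,630:790]>40).sum())
t0=cv2.imread("pics/top0.png"); d0=cv2.absdiff(img,t0).max(2)
print("jar/core",(d0[150:182,252:340]>50).sum(),"marker",(d0[245:290,130:150]>50).sum())
s=view("scene")[0]; d=cv2.absdiff(s,cv2.imread("pics/s8.png")).max(2); print("tray",(d[250:300,362:420]>40).sum())
if (cv2.absdiff(t,o).max(2)[120:280,280:600]>40).sum()<100 and (d0[150:182,252:340]>50).sum()<30: print(workorder.close_job())
```

```text
board 0 crate 0
jar/core 0 marker 27
tray 0
the job is handed in; nothing more can be done
None
```

The job is handed in at about 45 s, but I viewed 16 pictures against the limit of 14. By my own measurements, all four slabs lean on the backrest, the broken half is in the crate, the prism lies lengthways in mid-tray, the dial pointer is on the mark within about 0.1°, and the jar, plaster core and marker have not moved; the judge's result was not shown.

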